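Find the strainer that belongs to the jug

ROBOT

A 6-joint arm with a two-finger parallel gripper is mounted at the origin on a cart in front of the work surface, level with it; the furniture and walls round the work are solid. World frame = base frame: x ahead of the robot, y to its left, z up, the work surface at z = 0. Lengths are in m, angles in rad, forces in N, time in s.
With the tool pointing down it reaches from about 0.3 to 0.775 m from the base axis. Payload 14.6 kg.
Tool frame: the origin (TCP) lies on the front face of the gripper's body, between the roots of the fingers; the fingertips stand 97 mm ahead of it and the grasp point (between the pads) lies 78 mm ahead of it; z points along the fingers, x is the direction in which the jaws open and shut, and the axes are right-handed (so a half turn about z gives the same grasp; the last joint's range is limited). The gripper opens to 94 mm and grips with 3 to 60 N. Pads are 16 mm wide; open, the fingers measure 119 mm over their backs; the gripper's body (75 mm by 177 mm) begins 78 mm behind the grasp point.
Start: joints at [-1.21, 0.3, 1.521, -0, 1.321, -0.067], TCP at [0.228, -0.5, 0.303] pointing down, gripper open.
Joint ranges: [-3.03, 3.03], [-0.79, 2.21], [0.23, 2.52], [-1.04, 4.18], [0, 3.07], [-2.55, 2.55]. Speed limits (rad/s): [2.22, 2.22, 2.57, 3.14, 3.14, 3.14].

INTERFACE

Orientations are given as [roll, pitch, yaw] about the fixed x, y, z axes, in that order (R = Rz(yaw) Ry(pitch) Rx(roll)).
In Python, from station import sensors, camera, ctrl gives the robot as it stands.
- The arm moves only by the tool move_arm, never from a script. Its argument "rows" is text: rows parted by semicolons, each of 6 numbers parted by spaces: the shift along the tool's x, y, z in mm, then the turn, a rotation vector about the tool's x, y, z in rad. In form: x y z wx wy wz; .... A call has 1 to 20 rows; each row shifts and turns the pose as measured when the row begins, along the tool's axes as they then stand; what a row does not reach is not made up. A row lasts 1/8 s, in which the tool goes at most 62.5 mm and 10.7 degrees, less where a joint would pass 70% of its speed; a pose out of reach is approached as far as the arm can. A call with a gripper value outside its range is refused whole. "grip" is the opening, from -1 (shut) to 1 (fully open), set as the call begins (left out, the last holds). The fingers move at their own pace and stop on an object; "newtons" is the grip in N (left out, the last holds). Time passes only in rows, so rows that do not move let the fingers close. It gives the time, the measured TCP pose, the force and the opening at its end, in the units of the state.
- sensors.get_obs(): the state, without advancing time (a new reading comes with each control period).
- camera(name): name is "side" or "top"; returns a dict with "color" (420x560x3 uint8, blue, green, red), "z_map" (420x560 float32, m along the optical axis (not along the pixel's ray), 0 where there is no reading), "mtx" (3x3 intrinsics, pixels), "position" and "attitude" of the camera in the world. Camera axes: x right, y down, z forward; pixel columns grow to the right and rows downward; lengths in m; the calibration is good to about 2 mm. A picture is of the moment at which its call begins.
- ctrl.hand_in(): hands the job in, once; it reports no verdict.
The state is a dict: "time_s": time; "qpos": joint angles; "joint_vel": joint speeds; "tau": joint torques, N m; "ee_pos": TCP position; "eef_rot": TCP orientation; "force": force on the tool from outside, world axes, zero at the start; "moment": the same for the moment, N m; "grip_width": finger opening in m.
Only numpy, scipy, OpenCV 4.12 (cv2) and the standard library are available. Lean on these libraries where they do the work, as an engineer would, in place of code of your own. Each camera call takes 0.05 s, during which the arm holds its last target.

TASK

The three washed strainers in the sloping draining stand belong to different steeping jugs. Find out by trying them gently which one goes all the way into the jug at the front of the worktop, so that its collar lies flat on the jug's rim, and leave that one seated there; the other two must be hanging in the stand's holes at the end, collars flat on the plate. Do not force a strainer that does not go in, do not drop one, and leave both jugs and everything else standing where they are.

Things in the scene. Friction and masses are not known exactly. Their poses are not given: they have to be found in the camera images.
- strainer_a: one of three strainers alike from above: black cap dia 50 x 44 mm on a steel collar dia 76 x 4 mm; below it a mesh body, chamfered foot (3 mm high, 4 mm in radius). The bodies are dia 50 x 84, dia 50 x 100 and dia 58 x 68 mm long; which one this has is not told. Origin: centre of the collar's underside; z up the axis through the cap (cap z = +4 to +48 mm). 0.12 kg.
- strainer_b: one of three strainers alike from above: black cap dia 50 x 44 mm on a steel collar dia 76 x 4 mm; below it a mesh body, chamfered foot (3 mm high, 4 mm in radius). The bodies are dia 50 x 84, dia 50 x 100 and dia 58 x 68 mm long; which one this has is not told. Origin: centre of the collar's underside; z up the axis through the cap (cap z = +4 to +48 mm). 0.12 kg.
- strainer_c: one of three strainers alike from above: black cap dia 50 x 44 mm on a steel collar dia 76 x 4 mm; below it a mesh body, chamfered foot (3 mm high, 4 mm in radius). The bodies are dia 50 x 84, dia 50 x 100 and dia 58 x 68 mm long; which one this has is not told. Origin: centre of the collar's underside; z up the axis through the cap (cap z = +4 to +48 mm). 0.12 kg.
- jug_p: steel steeping jug, taller, belly dia 98 mm, 94 mm tall to its rim; neck bore dia 55 mm (outside 62), wider below; inner floor 88 mm below the rim. Handle at -y to 85 mm from the axis, spout at +y to 80. Origin: centre of underside, z up. Loose, 0.8 kg. Stands at the front (x below 0.6 m: fit this one) or at the back (x above 0.7: leave it).
- jug_q: steel steeping jug, lower and wider, belly dia 108 mm, 80 mm tall to its rim; neck bore dia 63 mm (outside 70), wider below; inner floor 74 mm below the rim. Handle at -y to 90 mm from the axis, spout at +y to 85. Origin: centre of underside, z up. Loose, 0.8 kg. Stands at the front (x below 0.6 m: fit this one) or at the back (x above 0.7: leave it).
- stand_deck: top plate, 108 x 346 x 6 mm, of the fixed draining stand; leans 25 degrees, lower long edge towards the robot. z: upward normal, along which the holes run and the strainers stand; y along the row; x up the slope. Origin: centre of underside. Three holes dia 64 at y = -110, 0, +110 mm. Strainers hang by the collar, up to 7 mm down-slope off centre; open below, a 100 mm one just clears the pan.
- stand_deck_hole0 (a point): centre of the mouth of a hole of the stand, on the plate's upper face (hole at deck y = -110 mm); axes as the stand_deck's (z along the hole, outwards)
- stand_deck_hole1 (a point): centre of the mouth of a hole of the stand, on the plate's upper face (hole at deck y = +0 mm); axes as the stand_deck's (z along the hole, outwards)
- stand_deck_hole2 (a point): centre of the mouth of a hole of the stand, on the plate's upper face (hole at deck y = +110 mm); axes as the stand_deck's (z along the hole, outwards)
- mug_1: bystander, not to be disturbed: small coffee cup with handle, 62 x 92 x 51 mm; origin at its underside
- timer: bystander, not to be disturbed: round wind-up kitchen timer, dia 63 x 44 mm; origin at its underside
- packet_1: bystander, not to be disturbed: flat food packet, 57 x 150 x 12 mm; origin at its underside
- bottle_4: bystander, not to be disturbed: sauce bottle, dia 56 x 214 mm; origin at its underside
- can_1: bystander, not to be disturbed: drinks can, dia 53 x 134 mm; origin at its underside
- glass_1: bystander, not to be disturbed: small drinking glass, dia 49 x 62 mm; origin at its underside
- tin_1: bystander, not to be disturbed: food tin, dia 57 x 72 mm; origin at its underside
- teaspoon_1: bystander, not to be disturbed: teaspoon, 130 x 27 x 11 mm; origin at its underside

How it is judged:
At the end, for the whole second after the job is handed in: A strainer is seated in the front jug (x below 0.6 m): collar within 3 mm of rim height, 5 mm of the jug's axis, 4 degrees of parallel. The other two hang in stand holes: origin within 13 mm of a hole's mouth, axis within 7 degrees. Both jugs upright, strainers at rest (((world x of jug_p below 0.6 m and ((z of strainer_a in the frame of jug_p between 0.091 and 0.097 m and horizontal distance between strainer_a and jug_p below 0.005 m and angle between the z axis of strainer_a and the z axis of jug_p, either way round below 0.07 rad) or (z of strainer_b in the frame of jug_p between 0.091 and 0.097 m and horizontal distance between strainer_b and jug_p below 0.005 m and angle between the z axis of strainer_b and the z axis of jug_p, either way round below 0.07 rad) or (z of strainer_c in the frame of jug_p between 0.091 and 0.097 m and horizontal distance between strainer_c and jug_p below 0.005 m and angle between the z axis of strainer_c and the z axis of jug_p, either way round below 0.07 rad))) or (world x of jug_q below 0.6 m and ((z of strainer_a in the frame of jug_q between 0.077 and 0.083 m and horizontal distance between strainer_a and jug_q below 0.005 m and angle between the z axis of strainer_a and the z axis of jug_q, either way round below 0.07 rad) or (z of strainer_b in the frame of jug_q between 0.077 and 0.083 m and horizontal distance between strainer_b and jug_q below 0.005 m and angle between the z axis of strainer_b and the z axis of jug_q, either way round below 0.07 rad) or (z of strainer_c in the frame of jug_q between 0.077 and 0.083 m and horizontal distance between strainer_c and jug_q below 0.005 m and angle between the z axis of strainer_c and the z axis of jug_q, either way round below 0.07 rad)))) and ((((distance between strainer_b and stand_deck_hole0 below 0.013 m or distance between strainer_b and stand_deck_hole1 below 0.013 m or distance between strainer_b and stand_deck_hole2 below 0.013 m) and angle between the z axis of strainer_b and the z axis of stand_deck, either way round below 0.12 rad) and ((distance between strainer_c and stand_deck_hole0 below 0.013 m or distance between strainer_c and stand_deck_hole1 below 0.013 m or distance between strainer_c and stand_deck_hole2 below 0.013 m) and angle between the z axis of strainer_c and the z axis of stand_deck, either way round below 0.12 rad)) or (((distance between strainer_a and stand_deck_hole0 below 0.013 m or distance between strainer_a and stand_deck_hole1 below 0.013 m or distance between strainer_a and stand_deck_hole2 below 0.013 m) and angle between the z axis of strainer_a and the z axis of stand_deck, either way round below 0.12 rad) and ((distance between strainer_c and stand_deck_hole0 below 0.013 m or distance between strainer_c and stand_deck_hole1 below 0.013 m or distance between strainer_c and stand_deck_hole2 below 0.013 m) and angle between the z axis of strainer_c and the z axis of stand_deck, either way round below 0.12 rad)) or (((distance between strainer_a and stand_deck_hole0 below 0.013 m or distance between strainer_a and stand_deck_hole1 below 0.013 m or distance between strainer_a and stand_deck_hole2 below 0.013 m) and angle between the z axis of strainer_a and the z axis of stand_deck, either way round below 0.12 rad) and ((distance between strainer_b and stand_deck_hole0 below 0.013 m or distance between strainer_b and stand_deck_hole1 below 0.013 m or distance between strainer_b and stand_deck_hole2 below 0.013 m) and angle between the z axis of strainer_b and the z axis of stand_deck, either way round below 0.12 rad))) and angle between each of jug_p, jug_q's own z axis and vertical below 0.06 rad and linear speed of each of strainer_a, strainer_b, strainer_c below 0.02 m/s); the robot touches nothing.
It fails at once if another thing on the worktop is moved by more than 25 mm (distance of any of mug_1, timer, packet_1, bottle_4, can_1, glass_1, tin_1, teaspoon_1 from where it was at the start of the episode above 0.025 m).
It fails at once if a jug is shoved by more than 40 mm or tipped by more than 20 degrees (distance of any of jug_p, jug_q from where it was at the start of the episode above 0.04 m or angle between any of jug_p, jug_q's own z axis and vertical above 0.35 rad).
It fails at once if a strainer is forced against a jug with more than 100 N (contact force between any of strainer_a, strainer_b, strainer_c and jug_p above 100 N or contact force between any of strainer_a, strainer_b, strainer_c and jug_q above 100 N).
It fails at once if a strainer is dropped on the worktop or the floor (its collar below 40 mm) (height (world z) of any of strainer_a, strainer_b, strainer_c below 0.04 m).
It also fails if it takes over 72 s, if anything falls off the work surface, if the arm or the gripper's body presses on something with over 40 N, if the wrist force passes 120 N, or if a joint passes its speed limit or range.

## Working session

There is one attempt and no reset: what is moved stays moved. The work goes in short steps, Python scripts to look and compute and a tool call to move; the robot and the scene stay as the last step left them, time stands still between calls to the robot, and variables do not carry over. Pictures are saved under pics/ and viewed, and the job is handed in when it is done.

Besides the shell and the picture viewer there is one more tool, called after ">>>" by a JSON object that holds its "method" and its "body", one argument or row to a line. move_arm: Moves the arm, as the interface text tells. Its arguments: {"type":"object","properties":{"rows":{"type":"string"},"grip":{"type":"number"},"newtons":{"type":"number"}},"required":["rows"]}

```bash
mkdir -p pics; cat > h.py <<'E'
import numpy as np,cv2
from station import sensors,camera,ctrl
from scipy.spatial.transform import Rotation as R
def snap(n,f):
    c=camera(n); np.savez(f'/tmp/{f}.npz',**c); cv2.imwrite(f'pics/{f}.png',c['color']); return c
def cloud(c):
    z=c['z_map'];K=np.array(c['mtx']);v,u=np.mgrid[:z.shape[0],:z.shape[1]]
    P=np.stack([(u-K[0,2])/K[0,0]*z,(v-K[1,2])/K[1,1]*z,z],-1)
    a=np.array(c['attitude']);Rm=a if a.shape==(3,3) else (R.from_euler('xyz',a).as_matrix() if a.size==3 else R.from_quat(a).as_matrix())
    return P@Rm.T+np.array(c['position'])
E
python3 - <<'E'
from h import *
for n in('top','side'):
    c=snap(n,n+'0');print(n,c['mtx'],c['position'],c['attitude'])
print(sensors.get_obs())
E
```

```text
top [[533.6430627    0.         276.07851033]
 [  0.         533.6430627  204.78652738]
 [  0.           0.           1.        ]] [ 0.42653486 -0.04818152  1.34741976] [-3.02504512  0.01546504 -1.56081597]
side [[509.35827175   0.         285.07641407]
 [  0.         509.35827175 223.2278566 ]
 [  0.           0.           1.        ]] [ 0.35606206 -1.11330224  0.55844662] [-1.97869573  0.01354574 -0.21452366]
{'time_s': 0.1, 'qpos': array([-1.20957114e+00,  3.00441298e-01,  1.52151751e+00, -2.42734126e-05,
        1.32068107e+00, -6.66079985e-02]), 'joint_vel': array([-0.00040614,  0.00019043, -0.00118176,  0.00087665, -0.00038134,
        0.00196323]), 'tau': array([ 1.21574834e-03, -5.32643938e+01, -3.53284335e+01,  7.10244407e-02,
        2.35128589e-02, -6.61844911e-05]), 'ee_pos': array([ 0.22813887, -0.50031008,  0.30212951]), 'eef_rot': array([-3.14154641e+00,  1.04646537e-03, -1.14295710e+00]), 'force': array([-0.41240531,  0.07113899, -0.57551624]), 'moment': array([-0.03081792,  0.00571184,  0.04621052]), 'grip_width': 0.09395455790571176}
```

View pics/top0.png

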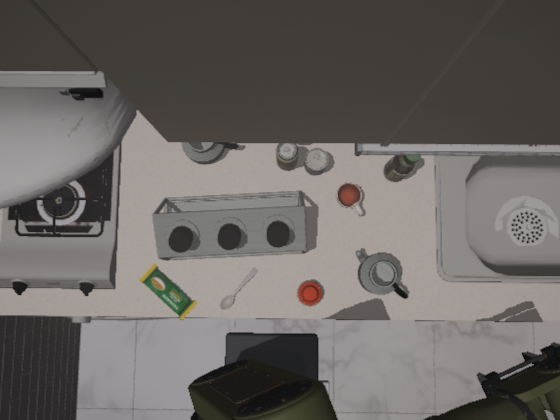

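View pics/side0.png

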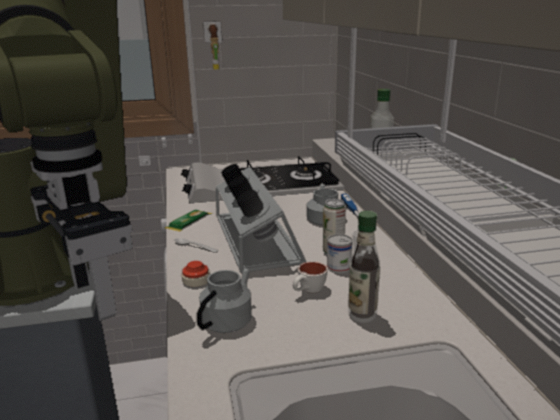

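```bash
python3 - <<'E'
from h import *
np.set_printoptions(precision=4,suppress=True)
c=dict(np.load('/tmp/top0.npz'));P=cloud(c)
for n,(u,v) in dict(jugc=(383,274),table=(330,270),jugrim=(383,257),s0=(181,238),s1=(229,235),s2=(277,232),mug=(349,195),tim=(310,293),backjug=(203,150),bottle=(403,165),cab=(300,100)).items(): print(n,P[v,u])
# crop enlarge
im=c['color'];a=cv2.resize(im[220:310,340:430],None,fx=6,fy=6,interpolation=cv2.INTER_CUBIC);cv2.imwrite('pics/jug0.png',a)
a=cv2.resize(im[180:270,145:325],None,fx=4,fy=4,interpolation=cv2.INTER_CUBIC);cv2.imwrite('pics/st0.png',a)
# deck plane: points in region grey
reg=P[195:262,155:312].reshape(-1,3);reg=reg[(reg[:,2]>0.03)]
best=0;rng=np.random.default_rng(0)
n=np.array([-np.sin(.436),0,np.cos(.436)])
d=reg@n;h,e=np.histogram(d,bins=100);i=np.argsort(h)[-6:];print(h[i],e[i])
# jug points
reg=P[235:305,350:420].reshape(-1,3);print('jug z hist',np.histogram(reg[:,2],bins=np.arange(-.01,.14,.005)))
E
```

```text
jugc [ 0.4123 -0.2936  0.005 ]
table [ 0.4209 -0.1625 -0.0017]
jugrim [ 0.4532 -0.2831  0.0651]
s0 [0.4887 0.1816 0.1665]
s1 [0.4964 0.0752 0.1663]
s2 [ 0.5038 -0.0312  0.1689]
mug [ 0.6093 -0.2098  0.0098]
tim [ 0.3655 -0.1105  0.0429]
backjug [0.7085 0.1525 0.0736]
bottle [ 0.6582 -0.3137  0.1587]
cab [ 0.6205 -0.0648  0.7429]
[ 141  285  351  385  904 4659] [-0.0875 -0.1255 -0.0748 -0.1001 -0.0621 -0.1128]
jug z hist (array([ 105, 1454, 1754,  383,   42,    6,   16,   16,   19,   10,   14,
         18,   55,  166,  221,  197,  136,   83,   43,   28,   74,   42,
          1,    0,    0,    0,    0,    0,    0,    0]), array([-0.01 , -0.005,  0.   ,  0.005,  0.01 ,  0.015,  0.02 ,  0.025,
        0.03 ,  0.035,  0.04 ,  0.045,  0.05 ,  0.055,  0.06 ,  0.065,
        0.07 ,  0.075,  0.08 ,  0.085,  0.09 ,  0.095,  0.1  ,  0.105,
        0.11 ,  0.115,  0.12 ,  0.125,  0.13 ,  0.135,  0.14 ]))
```

```bash
ls -la; nproc
```

```text
total 16
drwxr-xr-x  3 agent agent 4096 Dec  7 13:20 .
drwxr-xr-x 23 root  root  4096 Dec  7 13:20 ..
-rw-r--r--  1 agent agent  560 Dec  7 13:20 h.py
drwxr-xr-x  2 agent agent 4096 Dec  7 13:20 pics
4
```

View crops.

View pics/jug0.png

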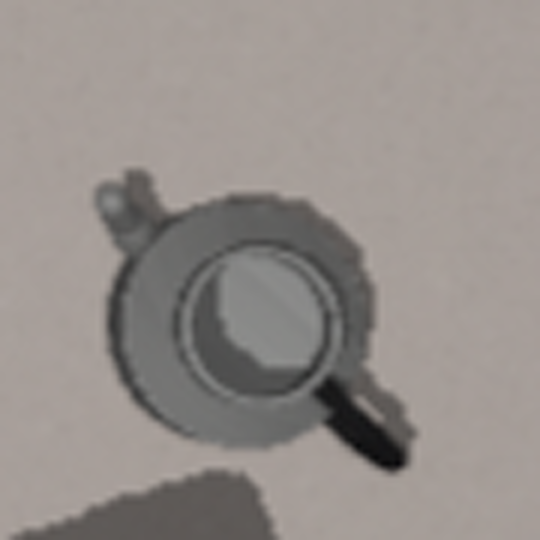

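View pics/st0.png

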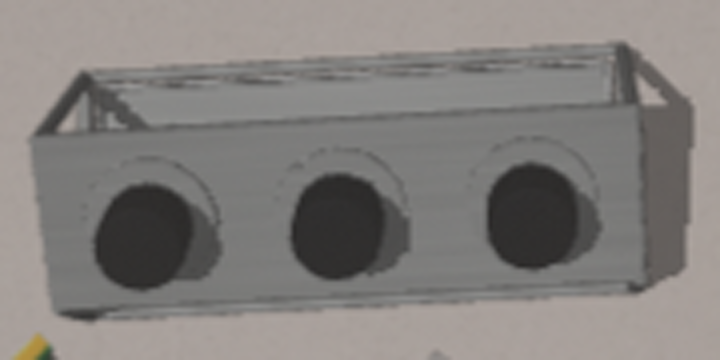

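```bash
python3 - <<'E'
from h import *
c=dict(np.load('/tmp/side0.npz'));im=c['color']
cv2.imwrite('pics/sidest.png',cv2.resize(im[155:275,170:310],None,fx=5,fy=5,interpolation=cv2.INTER_CUBIC))
E
```

```text
(no output)
```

View pics/sidest.png

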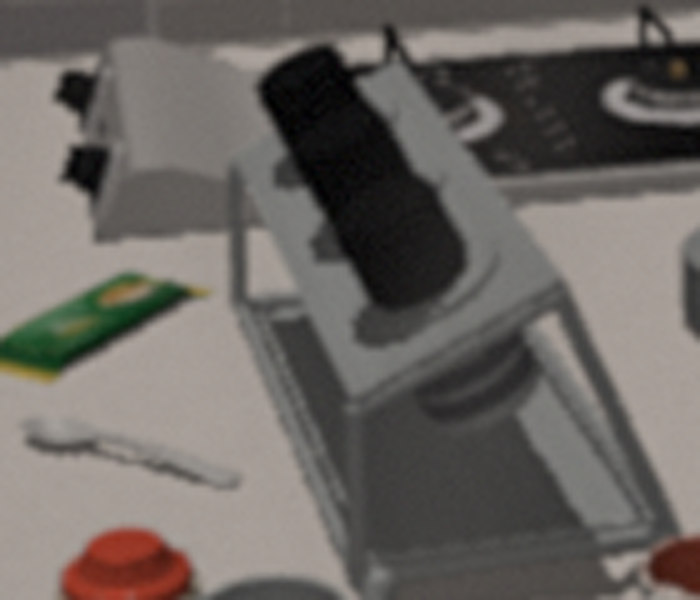

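```bash
cat >> h.py <<'E'
def proj(c,X):
    a=np.array(c['attitude']);Rm=R.from_euler('xyz',a).as_matrix()
    p=(np.atleast_2d(X)-np.array(c['position']))@Rm;K=np.array(c['mtx'])
    return p[:,:2]/p[:,2:]*K[0,0]+K[:2,2]
E
python3 - <<'E'
from h import *
np.set_printoptions(precision=4,suppress=True)
c=dict(np.load('/tmp/top0.npz'));P=cloud(c);im=c['color']
s=dict(np.load('/tmp/side0.npz'));Ps=cloud(s)
reg=P[195:262,155:312].reshape(-1,3);col=im[195:262,155:312].reshape(-1,3).mean(1)
n=np.array([-np.sin(.436),0,np.cos(.436)])
m=(abs(reg@n+.112)<.008)&(col>80)
Q=reg[m]
for _ in range(5):
    q0=Q.mean(0);w=np.linalg.svd(Q-q0)[2][2];w*=np.sign(w[2]);d=(Q-q0)@w;Q=Q[abs(d)<max(.003,2*d.std())] 
print('plane n',w,'tilt',np.degrees(np.arccos(w[2])),'yaw',np.degrees(np.arctan2(-w[1],-w[0])),'std',d.std(),len(Q),q0)
# deck frame
zx=w;yy=np.cross(zx,[1,0,0]);yaw=np.arctan2(-w[1],-w[0])
Rd=R.from_euler('xyz',[0,-np.radians(25),yaw]).as_matrix();print(Rd)
D=(reg-q0)@Rd
pl=abs(D[:,2])<.004
pl&=col>80
xy=D[pl][:,:2];
rect=cv2.minAreaRect((xy*1000).astype(np.float32));print(rect)
# caps
cap=(im[...,:].mean(2)<60);cap[:195]=0;cap[262:]=0;cap[:,:155]=0;cap[:,312:]=0
k,lab,st,ce=cv2.connectedComponentsWithStats(cap.astype(np.uint8))
for i in range(1,k):
    if st[i,4]<100: continue
    X=(P[lab==i]-q0)@Rd
    t=X[X[:,2]>.035]
    print(ce[i],st[i,4],'top med',np.median(t,0),t[:,:2].min(0),t[:,:2].max(0),np.median(P[lab==i],0))
# jug rim plane: pts at .088-.1
J=P[235:305,350:420].reshape(-1,3);r=J[(J[:,2]>.085)&(J[:,2]<.102)]
print('rim',r.min(0),r.max(0),np.median(r,0),len(r))
E
```

```text
plane n [-0.4247 -0.0187  0.9052] tilt 25.155757308376185 yaw 2.519295285528072 std 0.001681238792380553 3111 [0.5136 0.0483 0.1201]
[[ 0.9054 -0.044  -0.4222]
 [ 0.0398  0.999  -0.0186]
 [ 0.4226  0.      0.9063]]
((-6.357257843017578, 29.689010620117188), (113.98942565917969, 351.1309509277344), 1.2625799179077148)
[277.6409 233.8237] 465 top med [-0.0005 -0.0807  0.0474] [-0.0272 -0.1035] [ 0.436  -0.0564] [ 0.4997 -0.0334  0.1605]
[229.145  236.2281] 469 top med [-0.0021  0.0288  0.048 ] [-0.0288 -0.0926] [0.436  0.0534] [0.494  0.0753 0.1608]
[180.6514 238.9353] 479 top med [-0.0039  0.1377  0.049 ] [-0.0312  0.1134] [0.0188 0.1624] [0.4867 0.1838 0.161 ]
rim [ 0.3833 -0.308   0.0856] [ 0.4434 -0.2474  0.1018] [ 0.4152 -0.28    0.0928] 145
```

```bash
python3 - <<'E'
from h import *
np.set_printoptions(precision=4,suppress=True)
c=dict(np.load('/tmp/top0.npz'));P=cloud(c);im=c['color']
s=dict(np.load('/tmp/side0.npz'));Ps=cloud(s)
# jug center by pixel ray at z=.094 and .08
K=c['mtx'];Rm=R.from_euler('xyz',c['attitude']).as_matrix()
def ray(u,v,z):
    d=Rm@np.array([(u-K[0,2])/K[0,0],(v-K[1,2])/K[1,1],1]);p=c['position'];return p+d*(z-p[2])/d[2]
for z in(.094,.08): print(z,ray(383.2,274.2,z))
J=Ps[260:335,195:255].reshape(-1,3)
m=(np.hypot(J[:,0]-.413,J[:,1]+.283)<.07);print('side jug max z',np.sort(J[m,2])[-20:])
for lo in np.arange(.005,.1,.01):
    q=J[m&(abs(J[:,2]-lo)<.005)]; 
    if len(q): print(round(lo,3),len(q),np.percentile(q,[2,98],axis=0)[:,:2].ravel())
q0=np.array([0.5136,0.0483,0.1201])
for src,regs in((P,(slice(185,268),slice(150,318))),):
    reg=src[regs].reshape(-1,3);yaw=np.radians(2.5)
    Rd=R.from_euler('xyz',[0,-np.radians(25),yaw]).as_matrix();D=(reg-q0)@Rd;pl=D[abs(D[:,2])<.004]
    E=[]
    for y in np.arange(-.135,.2,.01):
        b=pl[abs(pl[:,1]-y)<.005]
        if len(b)>5:E.append((y,np.percentile(b[:,0],1.5),np.percentile(b[:,0],98.5)))
    E=np.array(E);print(np.polyfit(E[:,0],E[:,1],1),np.polyfit(E[:,0],E[:,2],1));print(pl[:,1].min(),pl[:,1].max())
E
```

```text
0.094 [ 0.4128 -0.2778  0.094 ]
0.08 [ 0.4127 -0.2803  0.08  ]
side jug max z [0.0928 0.0928 0.0929 0.0929 0.0929 0.0929 0.093  0.093  0.093  0.0931
 0.0931 0.0931 0.0932 0.0933 0.0933 0.0933 0.0935 0.0937 0.094  0.0944]
0.005 119 [ 0.3701 -0.3279  0.4561 -0.2955]
0.015 203 [ 0.3698 -0.3281  0.4596 -0.296 ]
0.025 268 [ 0.3686 -0.3341  0.458  -0.2947]
0.035 230 [ 0.3724 -0.3286  0.4587 -0.2964]
0.045 241 [ 0.3747 -0.3282  0.4623 -0.2362]
0.055 419 [ 0.3692 -0.327   0.4613 -0.2317]
0.065 429 [ 0.3671 -0.3343  0.4582 -0.2327]
0.075 377 [ 0.3703 -0.3302  0.4446 -0.249 ]
0.085 298 [ 0.3862 -0.3103  0.4422 -0.2491]
0.095 146 [ 0.3859 -0.3093  0.4443 -0.2482]
[-0.0181 -0.0579] [-0.0151  0.0487]
-0.14578228006948019 0.2053344600813406
```

```bash
python3 - <<'E'
from h import *
s=dict(np.load('/tmp/side0.npz'));im=s['color']
cv2.imwrite('pics/sidejug.png',cv2.resize(im[255:345,185:275],None,fx=6,fy=6,interpolation=cv2.INTER_CUBIC))
E
```

```text
(no output)
```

View pics/sidejug.png

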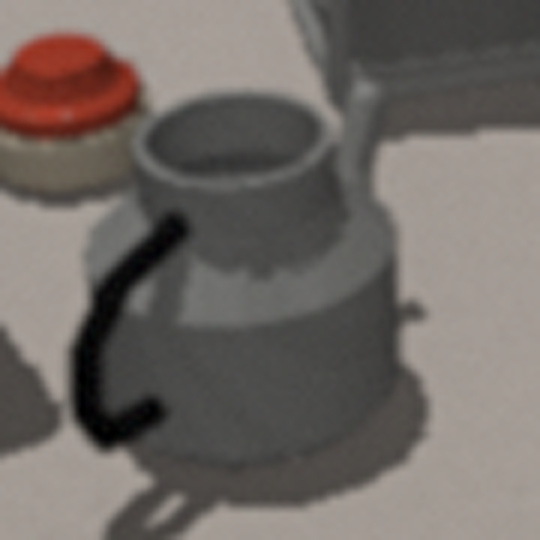

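```bash
cat >> h.py <<'E'
q0=np.array([0.5136,0.0483,0.1201])
Rd0=R.from_euler('xyz',[0,-np.radians(25),np.radians(2.5)]).as_matrix()
Rd=R.from_euler('xyz',[0,-np.radians(25),np.radians(3.45)]).as_matrix()
capbase=[q0+Rd0@np.array([x,y,.0]) for x,y in((-.0022,-.0803),(-.0035,.0292),(-.006,.138))]
hole=[q0+Rd0@np.array([x,y,.0]) for x,y in((-.0033,-.0802),(-.0051,.0298),(-.0069,.1398))]
E
python3 - <<'E'
from h import *
np.set_printoptions(precision=4,suppress=True)
print(capbase,hole)
s=dict(np.load('/tmp/side0.npz'));im=s['color']
f=5;a=cv2.resize(im[155:275,170:310],None,fx=f,fy=f,interpolation=cv2.INTER_CUBIC)
t=np.linspace(0,2*np.pi,60)
def ring(b,r,z,col):
    X=b+np.stack([r*np.cos(t),r*np.sin(t),0*t+z],-1)@Rd.T
    p=((proj(s,X)-[170,155])*f).astype(int);cv2.polylines(a,[p],True,col,1)
b=capbase[0]
ring(b,.025,.048,(255,255,0));ring(b,.038,.0,(255,255,0))
ring(b,.025,-.081,(0,0,255));ring(b,.025,-.097,(0,255,0));ring(b,.029,-.065,(255,0,0))
cv2.imwrite('pics/ov.png',a)
E
```

```text
[array([ 0.5151, -0.032 ,  0.1192]), array([0.5092, 0.0773, 0.1186]), array([0.5021, 0.1859, 0.1176])] [array([ 0.5141, -0.032 ,  0.1187]), array([0.5077, 0.0779, 0.1179]), array([0.5013, 0.1877, 0.1172])]
```

View pics/ov.png

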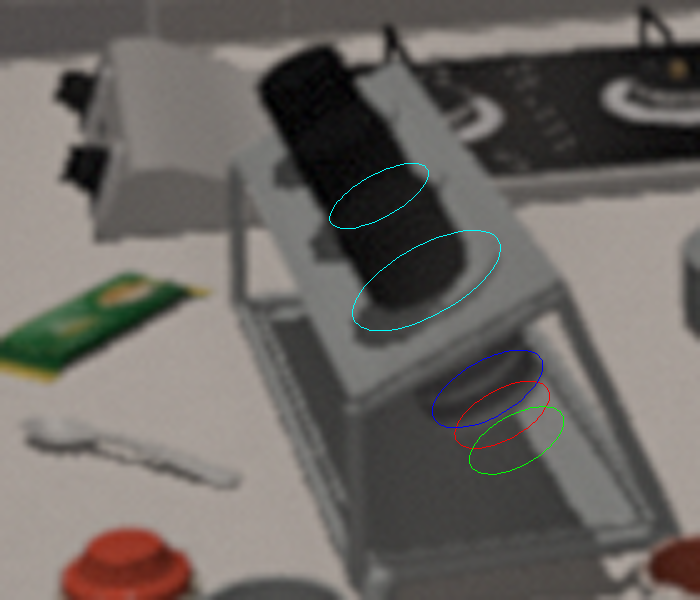

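```bash
cat >> h.py <<'E'
F=np.diag([1.,-1,-1])
RT=Rd@F
def vert(yaw): return R.from_euler('z',yaw).as_matrix()@F
def plan(p,Rt,n):
    o=sensors.get_obs();Rc=R.from_euler('xyz',o['eef_rot']).as_matrix();pc=np.array(o['ee_pos'])
    rv=R.from_matrix(Rc.T@Rt).as_rotvec()
    print('t',o['time_s'],'dist mm',1e3*np.linalg.norm(p-pc),'ang',np.degrees(np.linalg.norm(rv)),'width',o['grip_width'],'F',np.round(o['force'],1))
    print('total tool shift mm',np.round(1e3*Rc.T@(p-pc),1),'rv',np.round(rv,3))
    rows=[]
    for i in range(n):
        Ri=Rc@R.from_rotvec(rv*i/n).as_matrix();d=1e3*Ri.T@(p-pc)/n
        rows.append(' '.join(f'{x:.0f}' if abs(x)>=5 else f'{x:.1f}' for x in d)+' '+' '.join(f'{x:.3f}' for x in rv/n))
    print('; '.join(rows))
def above(b,h): return b+Rd[:,2]*h   # TCP height h above collar underside along deck normal
E
python3 - <<'E'
from h import *
plan(above(capbase[1],.185)+[0,0,.02],RT,14)
E
```

```text
t 0.1 dist mm 607.8449675050857 ang 72.81691512648194 width 0.09395455790571176 F [-0.4  0.1 -0.6]
total tool shift mm [-437.1 -422.4   -3.7] rv [ 0.262  0.383 -1.183]
-31 -30 -0.3 0.019 0.027 -0.085; -29 -33 -0.5 0.019 0.027 -0.085; -26 -35 -0.6 0.019 0.027 -0.085; -23 -37 -0.6 0.019 0.027 -0.085; -19 -39 -0.5 0.019 0.027 -0.085; -16 -40 -0.2 0.019 0.027 -0.085; -13 -42 0.2 0.019 0.027 -0.085; -9 -42 0.7 0.019 0.027 -0.085; -5 -43 1.3 0.019 0.027 -0.085; -1.8 -43 2.0 0.019 0.027 -0.085; 1.8 -43 2.8 0.019 0.027 -0.085; 5 -43 3.7 0.019 0.027 -0.085; 9 -42 4.7 0.019 0.027 -0.085; 12 -41 6 0.019 0.027 -0.085
```

>>> {"method": "move_arm", "body": {
  "rows": "-31 -30 0 0.019 0.027 -0.085; -29 -33 0 0.019 0.027 -0.085; -26 -35 0 0.019 0.027 -0.085; -23 -37 0 0.019 0.027 -0.085; -19 -39 0 0.019 0.027 -0.085; -16 -40 0 0.019 0.027 -0.085; -13 -42 0 0.019 0.027 -0.085; -9 -42 0.7 0.019 0.027 -0.085; -5 -43 1.3 0.019 0.027 -0.085; -2 -43 2 0.019 0.027 -0.085; 2 -43 2.8 0.019 0.027 -0.085; 5 -43 3.7 0.019 0.027 -0.085; 9 -42 4.7 0.019 0.027 -0.085; 12 -41 6 0.019 0.027 -0.085",
  "grip": 1,
  "newtons": 40
}}

```text
time_s: 1.85
ee_pos: [0.4219, 0.0932, 0.3029]
eef_rot: [-3.141, -0.447, 0.102]
force: [0.3, -1.5, 0.4]
grip_width: 0.0942
```

```bash
python3 - <<'E'
from h import *
plan(above(capbase[1],.16),RT,4)
E
```

```text
t 1.85 dist mm 48.27543732831043 ang 2.4907103926769705 width 0.09416212619960417 F [ 0.3 -1.5  0.4]
total tool shift mm [-1.1 21.9 43. ] rv [-0.018 -0.011  0.038]
-0.3 5 11 -0.005 -0.003 0.009; -0.2 5 11 -0.005 -0.003 0.009; -0.1 5 11 -0.005 -0.003 0.009; -0.0 5 11 -0.005 -0.003 0.009
```

>>> {"method": "move_arm", "body": {
  "rows": "0 5 11 -0.005 -0.003 0.009; 0 5 11 -0.005 -0.003 0.009; 0 5 11 -0.005 -0.003 0.009; 0 5 11 -0.005 -0.003 0.009; 0 0 0 0 0 0"
}}

```text
time_s: 2.48
ee_pos: [0.4432, 0.0732, 0.2596]
eef_rot: [3.139, -0.431, 0.059]
force: [-0.9, 0.4, -0.0]
grip_width: 0.0943
```

```bash
python3 - <<'E'
from h import *
plan(above(capbase[1],.105),RT,4)
c=snap('top','t1')
cv2.imwrite('pics/t1c.png',cv2.resize(c['color'][180:320,140:330],None,fx=4,fy=4))
s=snap('side','s1')
cv2.imwrite('pics/s1c.png',cv2.resize(s['color'][120:270,160:330],None,fx=4,fy=4))
E
```

```text
t 2.475 dist mm 50.714252565606465 ang 0.3436534707947713 width 0.09426512248972664 F [-0.9  0.4 -0. ]
total tool shift mm [ 0.6 -0.3 50.7] rv [ 0.003  0.005 -0.001]
0.1 -0.1 13 0.001 0.001 -0.000; 0.1 -0.1 13 0.001 0.001 -0.000; 0.1 -0.1 13 0.001 0.001 -0.000; 0.1 -0.0 13 0.001 0.001 -0.000
```

View pics/s1c.png

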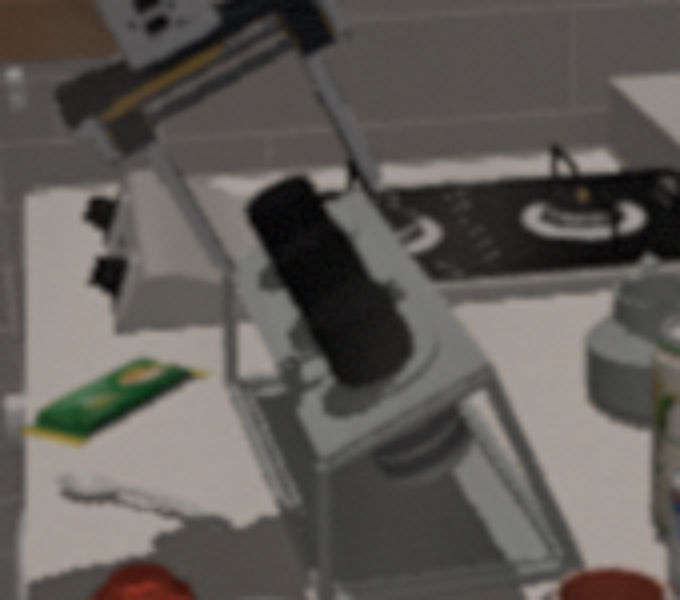

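View pics/t1c.png

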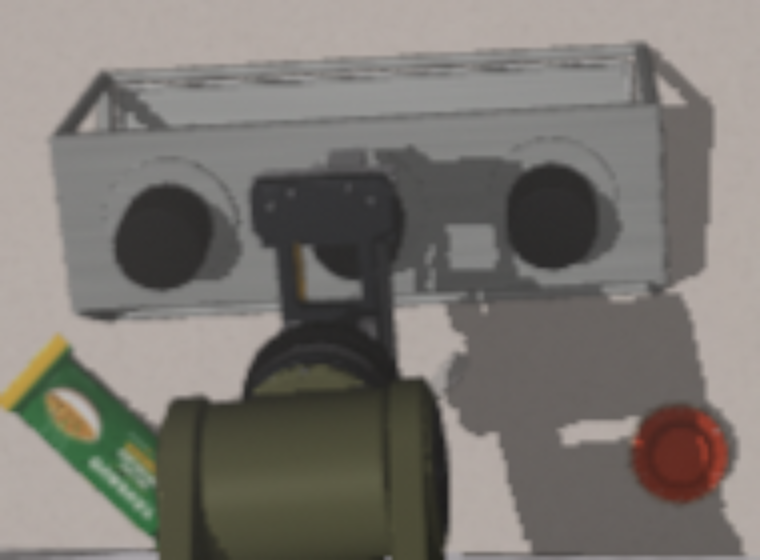

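>>> {"method": "move_arm", "body": {
  "rows": "0 0 14 0.001 0.002 0; 0 0 14 0.001 0.002 0; 0 0 13 0 0 0; 0 0 9 0 0 0; 0 0 0 0 0 0"
}}

```text
time_s: 3.2
ee_pos: [0.4656, 0.0753, 0.2119]
eef_rot: [3.141, -0.437, 0.061]
force: [0.6, -0.1, 0.4]
grip_width: 0.0943
```

>>> {"method": "move_arm", "body": {
  "rows": "0 0 0 0 0 0; 0 0 0 0 0 0; 0 0 0 0 0 0; 0 0 0 0 0 0; 0 0 0 0 0 0; 0 0 0 0 0 0",
  "grip": -1,
  "newtons": 40
}}

```text
time_s: 3.95
ee_pos: [0.4656, 0.0753, 0.2128]
eef_rot: [3.141, -0.438, 0.061]
force: [0.9, 0.2, -1.5]
grip_width: 0.0493
```

```bash
python3 - <<'E'
from h import *
plan(above(capbase[1],.105),RT,4)
E
```

```text
t 3.95 dist mm 1.395558926784167 ang 0.12270906285121362 width 0.04933622781050952 F [ 0.9  0.2 -1.5]
total tool shift mm [-0.3  0.6 -1.2] rv [ 0.    -0.002  0.   ]
-0.1 0.2 -0.3 0.000 -0.001 0.000; -0.1 0.2 -0.3 0.000 -0.001 0.000; -0.1 0.2 -0.3 0.000 -0.001 0.000; -0.1 0.2 -0.3 0.000 -0.001 0.000
```

>>> {"method": "move_arm", "body": {
  "rows": "0 0 -10 0 0 0; 0 0 -20 0 0 0; 0 0 -25 0 0 0; 0 0 -25 0 0 0; 0 0 -25 0 0 0; 0 0 -20 0 0 0; 0 0 0 0 0 0"
}}

```text
time_s: 4.82
ee_pos: [0.4092, 0.0719, 0.3324]
eef_rot: [3.141, -0.44, 0.061]
force: [-0.8, 0.0, -2.3]
grip_width: 0.0494
```

```bash
python3 - <<'E'
from h import *
print(sensors.get_obs()['force'],sensors.get_obs()['grip_width'])
s=snap('side','s2')
cv2.imwrite('pics/s2c.png',cv2.resize(s['color'][100:250,160:330],None,fx=4,fy=4))
E
```

```text
[-0.82353586  0.04941528 -2.33962567] 0.04938506484743245
```

View pics/s2c.png

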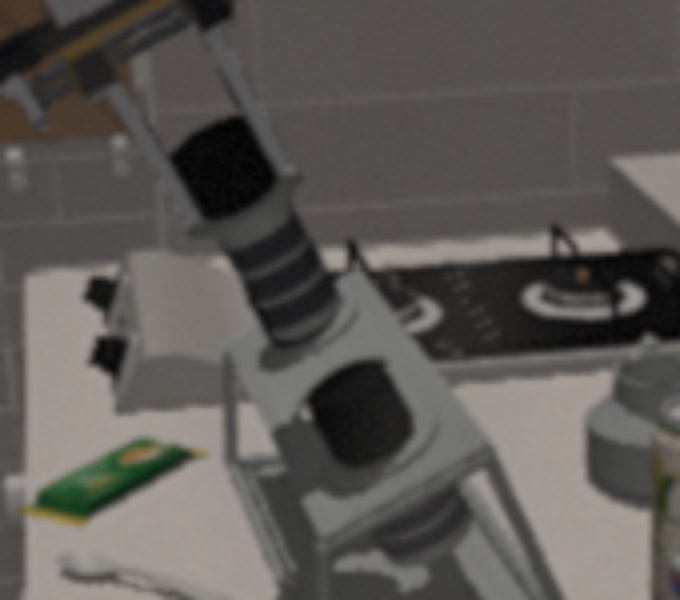

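```bash
python3 - <<'E'
from h import *
s=dict(np.load('/tmp/s2.npz'));o=sensors.get_obs();f=4
Rc=R.from_euler('xyz',o['eef_rot']).as_matrix();p=o['ee_pos']
a=cv2.resize(s['color'][100:250,160:330],None,fx=f,fy=f,interpolation=cv2.INTER_CUBIC)
t=np.linspace(0,2*np.pi,60)
for r,z,col in((.025,.104-.048,(255,255,0)),(.038,.104,(255,255,0)),(.025,.104+.081,(0,0,255)),(.025,.104+.097,(0,255,0)),(.029,.104+.065,(255,0,0))):
    X=p+np.stack([r*np.cos(t),r*np.sin(t),0*t+z],-1)@Rc.T
    cv2.polylines(a,[((proj(s,X)-[160,100])*f).astype(int)],True,col,1)
cv2.imwrite('pics/ov2.png',a)
E
```

```text
(no output)
```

View pics/ov2.png

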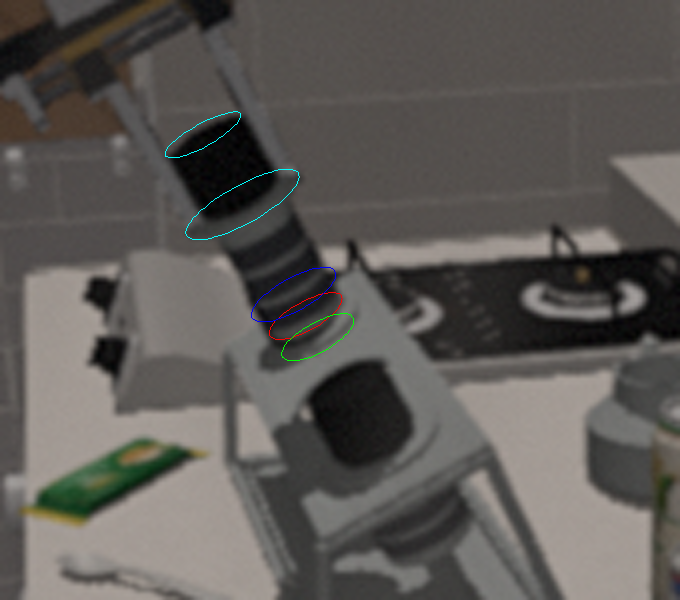

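```bash
python3 - <<'E'
from h import *
plan(np.array([.40,.04,.375]),vert(.06),4)
E
```

```text
t 4.875 dist mm 54.78639744553082 ang 25.12115053150035 width 0.049725107223384385 F [-0.3 -0.2 -1.3]
total tool shift mm [  8.4  31.3 -44.2] rv [ 0.    -0.438  0.001]
2.1 8 -11 0.000 -0.110 0.000; 0.9 8 -11 0.000 -0.110 0.000; -0.4 8 -11 0.000 -0.110 0.000; -1.6 8 -11 0.000 -0.110 0.000
```

>>> {"method": "move_arm", "body": {
  "rows": "2 8 -11 0 -0.11 0; 1 8 -11 0 -0.11 0; 0 8 -11 0 -0.11 0; -1.5 8 -11 0 -0.108 0; 0 0 0 0 0 0"
}}

```text
time_s: 5.5
ee_pos: [0.4009, 0.0384, 0.3711]
eef_rot: [-3.141, 0.019, 0.061]
force: [0.7, 0.3, -1.7]
grip_width: 0.0498
```

```bash
python3 - <<'E'
from h import *
plan(np.array([.414,-.2785,.335]),vert(.06),10)
E
```

```text
t 5.5 dist mm 319.2534677112764 ang 1.0814513069415357 width 0.04975984942163814 F [ 0.7  0.3 -1.7]
total tool shift mm [ -5.5 317.2  36. ] rv [-0.     0.019  0.001]
-0.6 32 3.6 -0.000 0.002 0.000; -0.6 32 3.6 -0.000 0.002 0.000; -0.6 32 3.6 -0.000 0.002 0.000; -0.6 32 3.6 -0.000 0.002 0.000; -0.6 32 3.6 -0.000 0.002 0.000; -0.6 32 3.6 -0.000 0.002 0.000; -0.6 32 3.6 -0.000 0.002 0.000; -0.6 32 3.6 -0.000 0.002 0.000; -0.6 32 3.6 -0.000 0.002 0.000; -0.6 32 3.6 -0.000 0.002 0.000
```

>>> {"method": "move_arm", "body": {
  "rows": "0 20 1 0 0.002 0; 0 35 2 0 0.002 0; 0 40 4 0 0.002 0; -1 40 4 0 0.002 0; -1 40 4 0 0.002 0; -1 40 5 0 0.002 0; -1 40 5 0 0.002 0; -1 35 5 0 0.002 0; 0 20 4 0 0.002 0; 0 6 2 0 0 0; 0 0 0 0 0 0"
}}

```text
time_s: 6.88
ee_pos: [0.4165, -0.2832, 0.3231]
eef_rot: [3.138, -0.014, 0.064]
force: [-0.7, 0.2, -1.3]
grip_width: 0.049
```

```bash
python3 - <<'E'
from h import *
plan(np.array([.414,-.2785,.335]),vert(.06),1)
s=snap('side','s3');c=snap('top','t3')
a=cv2.resize(s['color'][160:340,150:300],None,fx=4,fy=4,interpolation=cv2.INTER_CUBIC)[:, :600];cv2.imwrite('pics/s3c.png',a[:,:])
o=sensors.get_obs();Rc=R.from_euler('xyz',o['eef_rot']).as_matrix();p=o['ee_pos'];f=4
t=np.linspace(0,2*np.pi,60);a=a.copy()
for r,z,col in((.025,.104-.048,(255,255,0)),(.038,.104,(255,255,0)),(.025,.104+.081,(0,0,255)),(.025,.104+.097,(0,255,0))):
    X=p+np.stack([r*np.cos(t),r*np.sin(t),0*t+z],-1)@Rc.T
    cv2.polylines(a,[((proj(s,X)-[150,160])*f).astype(int)],True,col,1)
X=np.array([.414,-.2785,.094])+np.stack([.0275*np.cos(t),.0275*np.sin(t),0*t],-1)
cv2.polylines(a,[((proj(s,X)-[150,160])*f).astype(int)],True,(0,255,255),1)
cv2.imwrite('pics/ov3.png',a[:600])
cv2.imwrite('pics/s3c.png',cv2.imread('pics/s3c.png')[:600])
cv2.imwrite('pics/t3c.png',cv2.resize(c['color'][200:320,320:440],None,fx=5,fy=5,interpolation=cv2.INTER_CUBIC))
E
```

```text
t 6.875 dist mm 13.035261761910139 ang 0.8799746886487803 width 0.04895803899930427 F [-0.7  0.2 -1.3]
total tool shift mm [ -2.1  -4.8 -11.9] rv [ 0.004 -0.014  0.004]
-2.1 -4.8 -12 0.004 -0.014 0.004
```

View pics/s3c.png

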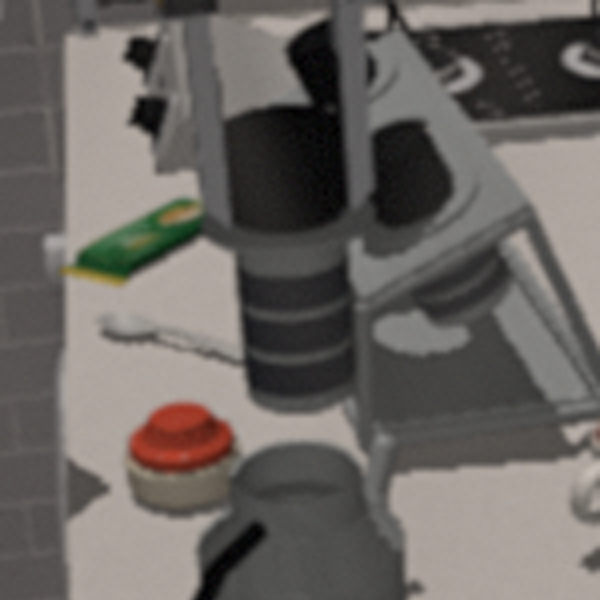

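View pics/ov3.png

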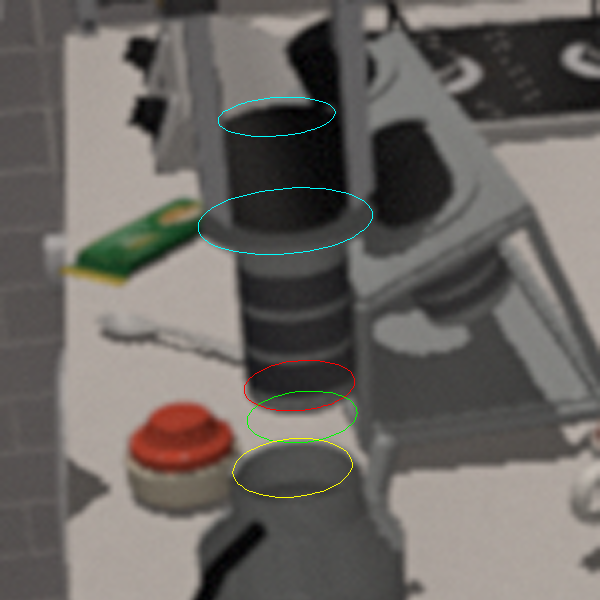

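View pics/t3c.png

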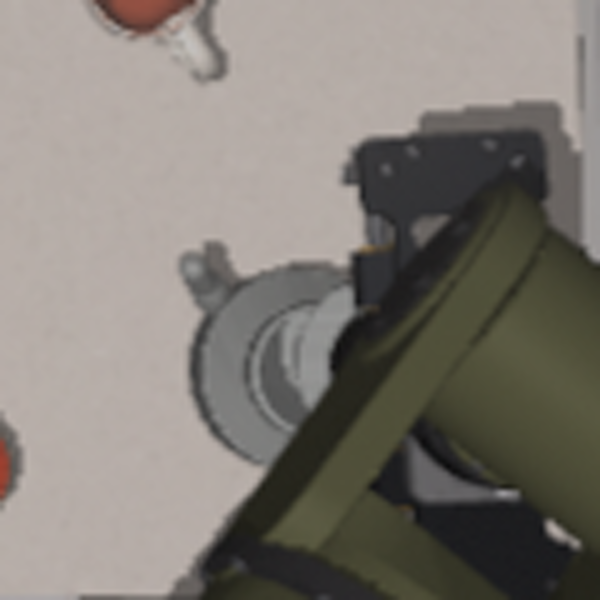

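```bash
python3 - <<'E'
from h import *
plan(np.array([.4133,-.2775,.300]),vert(.06),3)
E
```

```text
t 6.975 dist mm 24.3799545803815 ang 0.9108562570367494 width 0.049705312360513454 F [ 0.6 -0.4 -1.5]
total tool shift mm [-3.3 -5.7 23.5] rv [ 0.004 -0.015  0.005]
-1.1 -1.9 8 0.001 -0.005 0.002; -1.1 -1.9 8 0.001 -0.005 0.002; -1.0 -1.9 8 0.001 -0.005 0.002
```

>>> {"method": "move_arm", "body": {
  "rows": "-1.2 -2 7 0.001 -0.005 0.002; -1.2 -2 8 0.001 -0.005 0.002; -1 -1.7 7 0.001 -0.004 0.001; 0 0 0 0 0 0; 0 0 0 0 0 0"
}}

```text
time_s: 7.6
ee_pos: [0.4131, -0.2756, 0.3003]
eef_rot: [3.14, -0.0, 0.061]
force: [0.4, -0.3, -0.9]
grip_width: 0.0495
```

```bash
python3 - <<'E'
from h import *
plan(np.array([.4133,-.2775,.300]),vert(.06),1)
s=snap('side','s4')
a=cv2.resize(s['color'][200:300,180:280],None,fx=6,fy=6,interpolation=cv2.INTER_CUBIC);cv2.imwrite('pics/s4c.png',a)
E
```

```text
t 7.6 dist mm 1.9772327982116051 ang 0.11070222012417219 width 0.04953045119602922 F [ 0.4 -0.3 -0.9]
total tool shift mm [0.1 2.  0.3] rv [ 0.001 -0.     0.001]
0.1 2.0 0.3 0.001 -0.000 0.001
```

View pics/s4c.png

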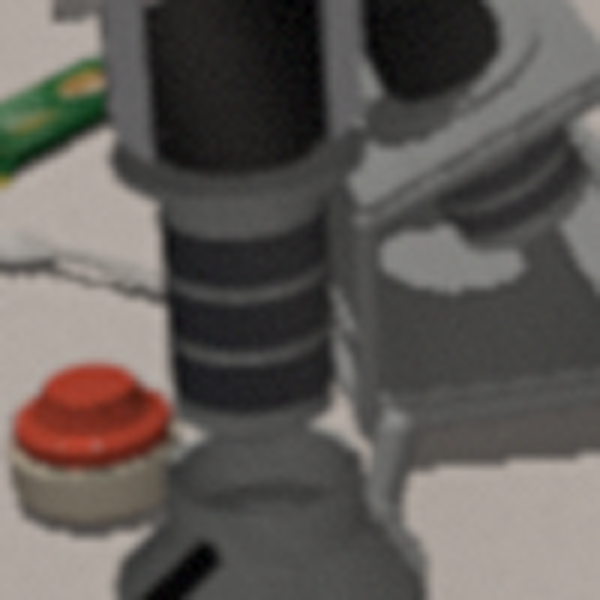

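>>> {"method": "move_arm", "body": {
  "rows": "0.5 1 0 0 0 0; 0.5 1 0 0 0 0; 0 0 4 0 0 0; 0 0 4 0 0 0; 0 0 4 0 0 0; 0 0 3 0 0 0; 0 0 0 0 0 0"
}}

```text
time_s: 8.52
ee_pos: [0.4143, -0.2778, 0.2842]
eef_rot: [3.14, -0.0, 0.061]
force: [-0.9, 0.4, -1.5]
grip_width: 0.0497
```

```bash
python3 - <<'E'
from h import *
plan(np.array([.4143,-.2775,.300]),vert(.06),1)
s=snap('side','s5')
a=cv2.resize(s['color'][200:300,180:280],None,fx=6,fy=6,interpolation=cv2.INTER_CUBIC);cv2.imwrite('pics/s5c.png',a)
E
```

```text
t 8.525 dist mm 15.776297606209026 ang 0.10309386215236906 width 0.0496742070214629 F [-0.9  0.4 -1.5]
total tool shift mm [  0.1  -0.3 -15.8] rv [ 0.001 -0.     0.001]
0.1 -0.3 -16 0.001 -0.000 0.001
```

View pics/s5c.png

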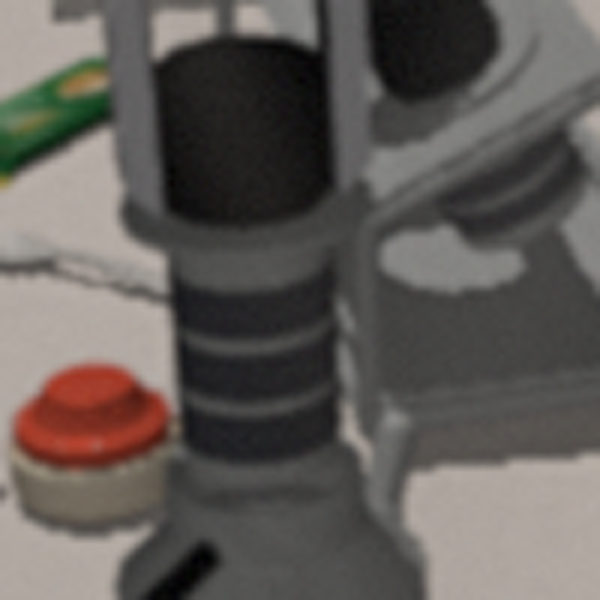

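>>> {"method": "move_arm", "body": {
  "rows": "0.3 0 3 0 0 0; 0 0 3 0 0 0; 0 0 3 0 0 0; 0 0 0 0 0 0"
}}

```text
time_s: 9.07
ee_pos: [0.4147, -0.2778, 0.2749]
eef_rot: [3.14, -0.001, 0.061]
force: [-0.2, 0.1, -0.9]
grip_width: 0.0496
```

>>> {"method": "move_arm", "body": {
  "rows": "0 0 4 0 0 0; 0 0 5 0 0 0; 0 0 5 0 0 0; 0 0 5 0 0 0; 0 0 0 0 0 0"
}}

```text
time_s: 9.7
ee_pos: [0.4146, -0.2779, 0.2543]
eef_rot: [3.14, -0.0, 0.061]
force: [-0.2, -0.5, -1.4]
grip_width: 0.0496
```

>>> {"method": "move_arm", "body": {
  "rows": "0 0 5 0 0 0; 0 0 6 0 0 0; 0 0 6 0 0 0; 0 0 6 0 0 0; 0 0 6 0 0 0; 0 0 5 0 0 0; 0 0 0 0 0 0"
}}

```text
time_s: 10.58
ee_pos: [0.4146, -0.2779, 0.2177]
eef_rot: [3.14, -0.0, 0.061]
force: [-0.9, 0.7, -1.3]
grip_width: 0.0495
```

>>> {"method": "move_arm", "body": {
  "rows": "0 0 4 0 0 0; 0 0 4 0 0 0; 0 0 3 0 0 0; 0 0 2 0 0 0; 0 0 0 0 0 0"
}}

```text
time_s: 11.2
ee_pos: [0.4147, -0.2781, 0.2041]
eef_rot: [3.14, -0.001, 0.061]
force: [0.2, -0.1, -1.2]
grip_width: 0.0495
```

>>> {"method": "move_arm", "body": {
  "rows": "0 0 1.5 0 0 0; 0 0 1.5 0 0 0; 0 0 1 0 0 0; 0 0 0 0 0 0"
}}

```text
time_s: 11.7
ee_pos: [0.4148, -0.2781, 0.2]
eef_rot: [3.14, -0.001, 0.061]
force: [0.2, -0.4, -1.1]
grip_width: 0.0498
```

```bash
python3 - <<'E'
from h import *
s=snap('side','s6')
a=cv2.resize(s['color'][220:320,180:280],None,fx=6,fy=6,interpolation=cv2.INTER_CUBIC);cv2.imwrite('pics/s6c.png',a)
E
```

```text
(no output)
```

View pics/s6c.png

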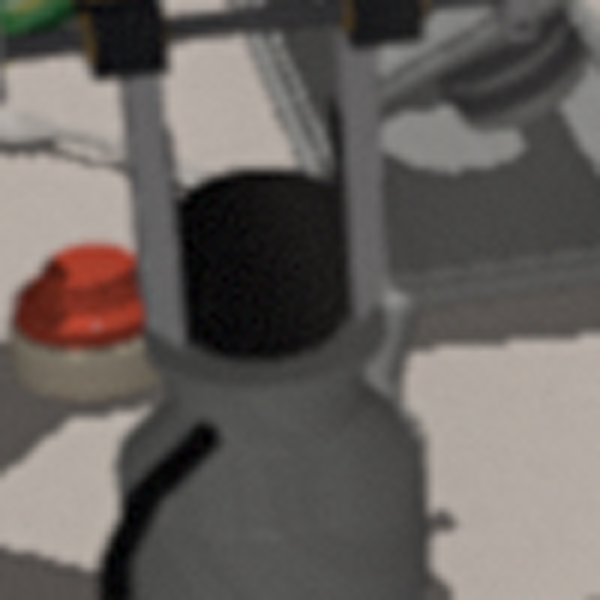

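>>> {"method": "move_arm", "body": {
  "rows": "0 0 1 0 0 0; 0 0 0 0 0 0"
}}

```text
time_s: 12.0
ee_pos: [0.4148, -0.2781, 0.1991]
eef_rot: [3.139, -0.001, 0.061]
force: [0.4, -0.4, -1.8]
grip_width: 0.0495
```

>>> {"method": "move_arm", "body": {
  "rows": "0 0 1 0 0 0; 0 0 0 0 0 0"
}}

```text
time_s: 12.25
ee_pos: [0.4148, -0.2781, 0.198]
eef_rot: [3.139, -0.001, 0.061]
force: [0.0, -0.6, -1.7]
grip_width: 0.0493
```

>>> {"method": "move_arm", "body": {
  "rows": "0 0 1 0 0 0; 0 0 0 0 0 0"
}}

```text
time_s: 12.5
ee_pos: [0.4149, -0.2782, 0.1973]
eef_rot: [3.139, -0.001, 0.061]
force: [-0.2, 0.7, -1.0]
grip_width: 0.0497
```

>>> {"method": "move_arm", "body": {
  "rows": "0 0 1 0 0 0; 0 0 0 0 0 0"
}}

```text
time_s: 12.75
ee_pos: [0.415, -0.2783, 0.1974]
eef_rot: [3.138, -0.002, 0.061]
force: [-0.0, 0.2, -1.2]
grip_width: 0.0492
```

>>> {"method": "move_arm", "body": {
  "rows": "0 0 1 0 0 0; 0 0 0 0 0 0"
}}

```text
time_s: 13.0
ee_pos: [0.4151, -0.2784, 0.1974]
eef_rot: [3.138, -0.003, 0.061]
force: [-0.2, 0.7, 0.0]
grip_width: 0.0499
```

>>> {"method": "move_arm", "body": {
  "rows": "0 0 1 0 0 0; 0 0 0 0 0 0"
}}

```text
time_s: 13.25
ee_pos: [0.4151, -0.2785, 0.1973]
eef_rot: [3.137, -0.003, 0.061]
force: [-0.4, 0.3, 0.2]
grip_width: 0.0495
```

>>> {"method": "move_arm", "body": {
  "rows": "0 0 0 0 0 0; 0 0 0 0 0 0; 0 0 0 0 0 0; 0 0 0 0 0 0; 0 0 0 0 0 0; 0 0 0 0 0 0",
  "grip": 1
}}

```text
time_s: 14.0
ee_pos: [0.4152, -0.2785, 0.1967]
eef_rot: [3.138, -0.003, 0.061]
force: [0.9, -0.4, -0.8]
grip_width: 0.0941
```

>>> {"method": "move_arm", "body": {
  "rows": "0 0 -5 0 0 0; 0 0 -15 0 0 0; 0 0 -30 0 0 0; 0 -30 -40 0 0 0; 0 -50 -25 0 0 0; 0 -50 0 0 0 0; 0 -50 0 0 0 0; -20 -10 0 0 0 0; 0 0 0 0 0 0"
}}

```text
time_s: 15.12
ee_pos: [0.382, -0.0841, 0.323]
eef_rot: [3.135, -0.011, 0.061]
force: [0.8, -0.3, 0.3]
grip_width: 0.0941
```

```bash
python3 - <<'E'
from h import *
np.set_printoptions(precision=4,suppress=True)
s=snap('side','s7');c=snap('top','t7')
a=cv2.resize(s['color'][220:320,180:280],None,fx=6,fy=6,interpolation=cv2.INTER_CUBIC)
b=cv2.resize(c['color'][220:310,340:430],None,fx=6,fy=6,interpolation=cv2.INTER_CUBIC)
cv2.imwrite('pics/s7c.png',a);cv2.imwrite('pics/t7c.png',b)
for n,q in(('top',c),('side',s)):
    P=cloud(q).reshape(-1,3);m=np.hypot(P[:,0]-.414,P[:,1]+.2785)<.05
    X=P[m];print(n,'cap z',np.percentile(X[X[:,2]>.125][:,2],[50,90,98]));
    t=X[X[:,2]>.137];print(len(t),t.min(0),t.max(0))
    k=X[(abs(X[:,2]-.098)<.004)];print('collar',len(k),np.median(k,0),k.min(0),k.max(0))
E
```

```text
top cap z [0.1418 0.1449 0.1463]
391 [ 0.3916 -0.3025  0.137 ] [ 0.4406 -0.2535  0.1474]
collar 359 [ 0.4154 -0.268   0.0983] [ 0.3788 -0.3164  0.0941] [ 0.4526 -0.2415  0.102 ]
side cap z [0.1391 0.1408 0.1414]
287 [ 0.3927 -0.3049  0.1371] [ 0.4405 -0.254   0.1418]
collar 358 [ 0.4137 -0.2984  0.0963] [ 0.3789 -0.3171  0.0941] [ 0.454  -0.2509  0.102 ]
```

View pics/s7c.png

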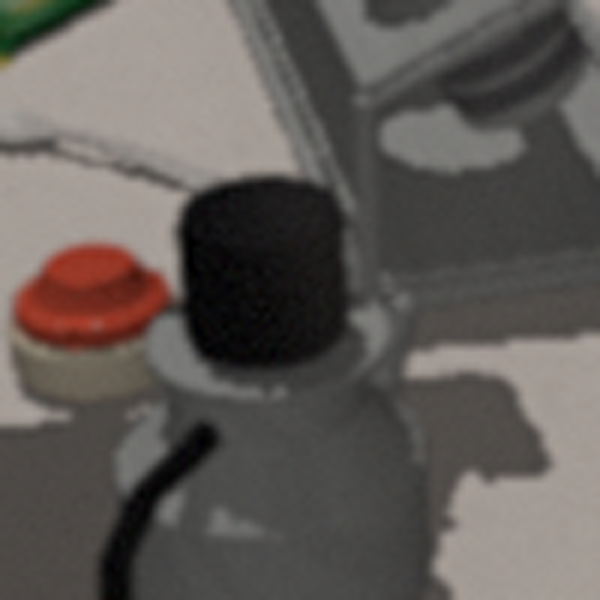

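View pics/t7c.png

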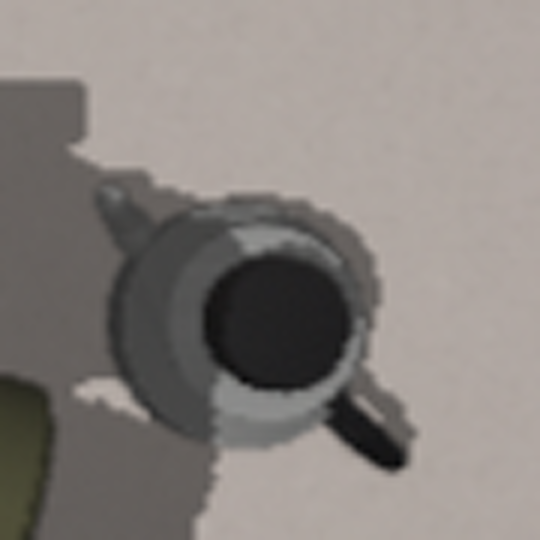

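```bash
python3 - <<'E'
from h import *
c=dict(np.load('/tmp/t7.npz'));s=dict(np.load('/tmp/s7.npz'))
cv2.imwrite('pics/end.png',np.vstack([c['color'][130:320],s['color'][130:350]]))
P=cloud(c);im=c['color']
for u,v in((277,232),(181,238)): print(P[v,u])
E
```

```text
[ 0.50385875 -0.0312053   0.16791069]
[0.48882161 0.18202421 0.1645974 ]
```

View pics/end.png

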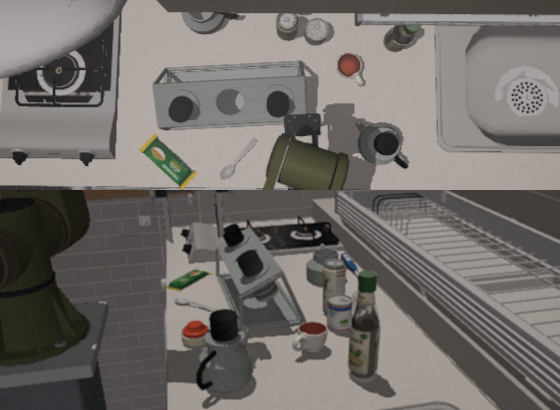

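```bash
python3 -c "
from h import *
print(ctrl.hand_in())"
```

```text
the job is handed in; nothing more can be done
None
```

The strainer from the stand's middle hole is seated in the front jug, and the job is handed in at about 15 s of the 72 s allowed. I don't know the verdict, because the hand-in reports none.

- **Which jug:** the camera depth put the front jug's rim about 93–94 mm up and its bore at roughly 54 mm, so it is jug_p. That jug takes the dia 50 x 84 mm body.
- **Which strainer:** only the middle strainer was lifted and tried. Before that, the side camera showed that the strainer in the near hole (hole 0) has the short, wide body (58 x 68 mm). Once lifted, the middle one measured as the 84 mm body. The far one (hole 2) I take to be the 100 mm one by elimination; I never measured it.
- **The fit:** I lowered it in small steps. It met no resistance until the collar touched the rim, and the measured force changed by only 1–2 N. I then released it and moved the arm clear.
- **Last checks:**
  - The cap top is at 0.141–0.142 m, where 0.142 m is expected for a seated collar.
  - The collar top is at 0.096–0.098 m, where 0.098 m is expected. The cameras differ by about 2 mm, which is within their calibration.
  - The jug looks unmoved in the pictures.
  - The other two strainers were never touched. Their cap tops are within 1 mm (hole 0) and 2 mm (hole 2) of where they started.
  - The other things on the worktop look unmoved in the last pictures; I did not measure them one by one.

No check failed.

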